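# Thread the tool hanger into the bench rail and bolt it in

### The job

Put the blue tool hanger into the slotted rail: carry it to the rail's open end with its hook on the robot's side, slide the leading half of its foot (or a little more) in under the lips and let go of it there, just inside the mouth. Then push it along the rail until its middle lines up with the yellow mark, and push the red bolt fully home across the slot so that the hanger cannot come out. Leave everything else on the bench where it is.

Things in the scene. Friction and masses are not known exactly. Their poses are not given: they have to be found in the camera images.
- hanger: Loose tool hanger, 0.18 kg, standing on the bench right or left of the rail, hook roughly towards the robot. Origin: centre of the foot's underside; y is the way it slides. White slippery nylon foot 28 (x) x 100 (y) x 7 mm (20 mm wide in the last 6 mm at both y ends); neck 9 (x) x 64 (y) mm, z = 7 to 22 mm; then a blue plate 12 mm thick (x): 64 mm long (y) for z = 22 to 38 mm, 40 mm long for z = 38 to 72 mm.
- hanger_top (a point): Middle of the top edge of the hanger's blue plate, 72 mm above the foot's underside. Grip the plate across its 12 mm (x) thickness, above the hook's arm (more than 34 mm above the underside). To push it along the rail, push low on the plate's 64 mm long lower part; pushed high up it tilts (up to 3 degrees) and may bind.
- hanger_hook (a point): Bowl of the hanger's hook, 50 mm from the plate's middle towards the hanger's -x. The dark 8 mm round bar leaves the plate's -x face at its middle (y = 0), z = 26 to 34 mm, reaches out to x = -66 mm and hangs down to z = 3 mm, clear in front of the rail.
- rail: Fixed wooden beam 50 (x) x 365 (y) x 70 mm high with a slotted aluminium track on top. Origin: on the bench under the track; y runs along it from the open (-y) to the closed (+y) end, -x faces roughly the robot. Track floor at z = 74 mm; inside 32 mm wide (x = -16 to 16), 10 mm high; two lips 4 mm thick (top z = 88 mm) leave a slot 14 mm wide at x = 0; outside 40 mm wide.
- rail_mouth (a point): Middle of the track floor at the mouth where the lips begin: rail y = -140 mm, z = 74 mm. Before it the bare floor goes on to y = -185 mm between two lead-in walls 8 mm high, 32 mm apart at the mouth and 48 mm at the outer end. A dark bolt keeper stands behind the track at rail x = 22 to 44 mm, y = -137 to -103 mm, up to z = 105 mm.
- rail_end (a point): Middle of the track floor at the closed end: face of the black end stop, rail y = 168 mm, z = 74 mm.
- mark: Yellow mark 6 mm wide, fixed across both lips of the rail, look only (1.5 mm proud); origin on the slot's middle line at the top of the lips. The hanger's origin belongs level with it along the rail's y. It differs from start to start, between y = 30 and 105 mm of the rail.
- bolt (a joint): Travel of the red sliding bolt, m: 0 = home across the slot; grows as it is drawn along the rail's +x, at most 0.048. It stays where left and slides with about 1.5 N. It starts drawn by 36 to 48 mm, clear of the slot. Flat bar 14 mm wide at rail y = -120 mm, z = 90 to 98 mm; at home its tip is at x = -10 mm.
- bolt_knob (a point): Centre of the top of the red upright knob, 16 mm in diameter, on the bolt's rear end: top at z = 128 mm, shaft down to z = 96 mm; rail y = -120 mm, x = 58 mm with the bolt home, more by the bolt's travel. Push its rear (+x) side towards the rail's -x to send the bolt home.
- wax_tin: Low round wax tin, 72 mm across, 45 mm high, right or left of the rail; leave alone. Origin: centre of its underside.
- glue: Glue bottle, 60 mm across, 170 mm high, at the back; leave alone. Origin: centre of its underside.
- mallet: Wooden mallet lying at the back left; leave alone. Origin: centre of its underside.
- driver: Screwdriver with a yellow handle lying at the back; leave alone.
- stool: Small wooden stool frame, 118 x 118 x 130 mm, at the left; leave alone. Origin: centre of its underside.
- offcut: Wooden offcut, 160 mm long and 22 mm thick, at the back right; leave alone. Origin: centre of its underside.
- pot: Blue cup, 80 mm across, 100 mm high, at the far left; leave alone. Origin: centre of its underside.
Things that resemble listed ones, but are neither listed nor needed, are in the scene too. What is shaped like the hanger but orange or purple is not meant.

How it is judged:
On the way:
1. the hanger's foot is about half or more inside the mouth and not far along (its origin between y = -150 and -20 mm of the rail), hook on the robot's side, and the hanger has been let go (x of hanger in the frame of rail between -0.006 and 0.006 m and z of hanger in the frame of rail between 0.07 and 0.08 m and angle between hanger's own z axis and vertical below 0.12 rad and angle between the y axis of hanger and the y axis of rail, either way round below 0.12 rad and x of hanger_hook in the frame of rail below -0.03 m and y of hanger in the frame of rail between -0.15 and -0.02 m and contact force between hanger and the fingers below 0.1 N and linear speed of hanger below 0.01 m/s), for 0.2 s.
At the end, for the whole second after the job is handed in: The hanger's foot lies in the track (upright, along the rail, hook on the robot's side), its middle within 8 mm of the yellow mark along the rail, at rest; the red bolt is home to within 5 mm (x of hanger in the frame of rail between -0.006 and 0.006 m and z of hanger in the frame of rail between 0.07 and 0.08 m and angle between hanger's own z axis and vertical below 0.12 rad and angle between the y axis of hanger and the y axis of rail, either way round below 0.12 rad and x of hanger_hook in the frame of rail below -0.03 m and y of hanger in the frame of mark between -0.008 and 0.008 m and value of joint bolt below 0.005 m and linear speed of hanger below 0.01 m/s); the robot touches nothing.
It fails at once if another loose thing on the bench (wax tin, glue bottle, mallet, screwdriver, stool frame, offcut, pot) is moved by more than 30 mm (distance of any of wax_tin, glue, mallet, driver, stool, offcut, pot from where it was at the start of the episode above 0.03 m).
It also fails if it takes over 72 s, if anything falls off the work surface, if the arm or the gripper's body presses on something with over 40 N, if the wrist force passes 120 N, or if a joint passes its speed limit or range.

### The arm

A 6-joint arm with a two-finger parallel gripper is mounted at the origin on the work surface. World frame = base frame: x ahead of the robot, y to its left, z up, the work surface at z = 0. Lengths are in m, angles in rad, forces in N, time in s.
With the tool pointing down it reaches from about 0.425 to 0.95 m from the base axis. Payload 3.5 kg.
Tool frame: the origin (TCP) lies on the centre line of the jaws, within the pads' length; the fingertips stand 22 mm ahead of it and the grasp point (between the pads) lies 3 mm ahead of it; x points along the fingers, z is the direction in which the jaws open and shut, and the axes are right-handed (so a half turn about x gives the same grasp; the last joint's range is limited). The gripper opens to 85 mm and grips with 20 to 120 N. Pads are 22 mm wide; open, the fingers measure 114 mm over their backs; the gripper's body (76 mm by 85 mm) begins 54 mm behind the grasp point. The pads swing forward as they close: fully open they stand 13 mm farther back than shut.
Start: joints at [-1.342, 0.286, 1.577, -0, 1.279, -0.15], TCP at [0.25, -0.627, 0.253] pointing down, gripper open.
Joint ranges: [-2.77, 2.77], [-0.9, 2.22], [0.21, 2.48], [-1.53, 4.67], [0.24, 2.81], [-2.84, 2.84]. Speed limits (rad/s): [2.79, 2.79, 3.14, 3.14, 3.14, 3.14].

### API

Orientations are given as a unit quaternion [x, y, z, w].
In Python, from plant import ctrl, cams gives the robot as it stands.
- The arm moves only by the tool play_rows, never from a script. Its argument "rows" is a list of rows, each a list of 3 entries, a list of its own where there are three numbers: the opening in per cent of the stroke, from 0 (shut) to 100 (fully open), then the shift along the tool's x, y, z in units of 0.3 m (1.0 is 0.3 m), then the turn, a rotation vector about the tool's x, y, z in units of pi/2 rad (1.0 is pi/2 rad). A call has 1 to 10 rows; each row is the pose to reach, as a shift and turn from the pose commanded when the call began, along the tool's axes at that moment; what a row does not reach only later rows make up. A row lasts 1/12 s, in which the tool goes at most 41.7 mm and 7.16 degrees, less where a joint would pass 70% of its speed; a pose out of reach is approached as far as the arm can. A call with a number of a shift or a turn outside -1 to 1 is refused whole. A call with a gripper value outside its range is refused whole. The fingers move at their own pace and stop on an object; "force" is the grip in N (left out, the last holds). Time passes only in rows, so rows that repeat a pose let the fingers close. It gives the time, the measured TCP pose, the force and the opening at its end, in the units of the state.
- ctrl.get_state(): the state, without advancing time (a new reading comes with each control period).
- cams.read_camera(name): name is "scene" or "top" or "wrist"; returns a dict with "color" (420x560x3 uint8, red, green, blue), "fx", "fy", "cx", "cy" (pixels), "view" (4x4, takes a point from world to camera coordinates). Camera axes: x right, y down, z forward; pixel columns grow to the right and rows downward; lengths in m; the calibration is good to about 2 mm. A picture is of the moment at which its call begins. There is no depth.
- ctrl.sign_off(): hands the job in, once; it reports no verdict.
The state is a dict: "time": time; "qpos": joint angles; "dq": joint speeds; "joint_efforts": joint torques, N m; "eef_pos": TCP position; "tcp_rot": TCP orientation; "contact_force": force on the tool from outside, world axes, zero at the start; "wrist_torque": the same for the moment, N m; "opening": opening from 0.0 (shut) to 1.0 (fully open).
Only numpy, scipy, OpenCV 4.12 (cv2) and the standard library are available. Lean on these libraries where they do the work, as an engineer would, in place of code of your own. Each camera call takes 0.05 s, during which the arm holds its last target. There are 200 camera calls.

## Working session

There is one attempt and no reset: what is moved stays moved. The work goes in short steps, Python scripts to look and compute and a tool call to move; the robot and the scene stay as the last step left them, time stands still between calls to the robot, and variables do not carry over. Pictures are saved under pics/ and viewed, about 8 in all and at most 12, crops included, and the job is handed in when it is done.

Besides the shell and the picture viewer there is one more tool, called after "Call:" as name(argument=value, ...), one argument or row to a line, values as JSON. play_rows: Moves the arm, as the interface text tells. Shifts and turns lie within -1 to 1; 1 stands for 0.3 m of shift or pi/2 rad of turn. Its arguments: {"type":"object","properties":{"rows":{"type":"array"},"force":{"type":"number"}},"required":["rows"]}

```bash
ls; mkdir -p pics; python3 - <<'E'
from plant import ctrl,cams
import cv2,numpy as np
s=ctrl.get_state();print(s['time'],s['eef_pos'],s['tcp_rot'],s['opening'])
for n in("scene","top"):
    c=cams.read_camera(n);cv2.imwrite(f'pics/{n}0.png',c['color'][...,::-1]);np.savez(f'{n}0.npz',**c)
    print(n,c['fx'],c['cx'],c['cy'],np.linalg.inv(c['view'])[:3,3])
E
```

```text
pics
0.0 [ 0.24951666 -0.62653837  0.251928  ] [ 0.39747252  0.58581631 -0.39633906  0.58459404] 0.9989637817378039
scene 413.8311744752784 281.84629850725753 214.91361441501462 [ 1.25755506 -0.60257669  1.03239346]
top 525.4487346450568 279.1418438116298 209.77414805321257 [0.24086739 0.03333074 1.92578452]
```

View pics/top0.png

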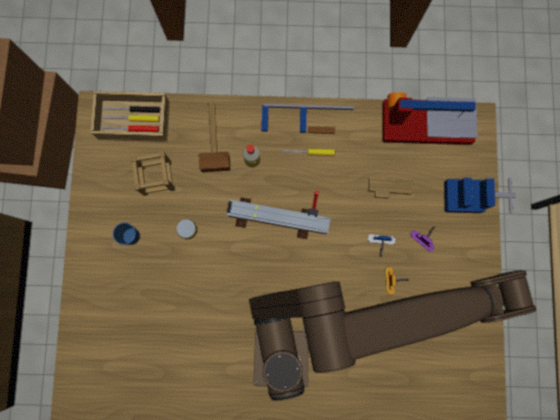

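View pics/scene0.png

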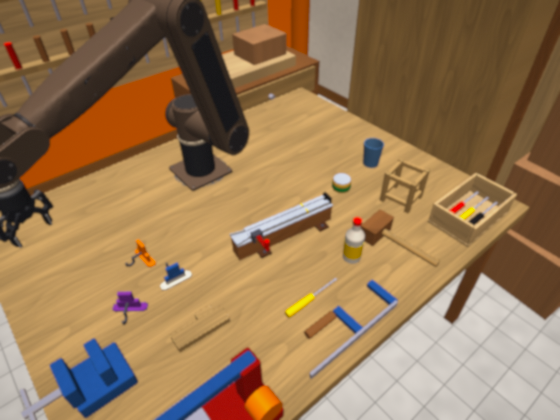

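Top view: the rail runs from (228,208) at the closed end to (330,225) at the open end. The blue hanger is at (381,240) with its hook towards the robot, and the bolt knob is near (316,195). I'll measure these roughly, then refine with the wrist camera.

```bash
cat > h.py <<'E'
import numpy as np,cv2
from plant import ctrl,cams
from scipy.spatial.transform import Rotation as R
def cam(n,save=None):
    c=cams.read_camera(n)
    if save: cv2.imwrite(f'pics/{save}.png',c['color'][...,::-1]); np.savez(save+'.npz',**c)
    return c
def ray(c,uv,z):
    "pixels -> world points on the plane at height z"
    uv=np.atleast_2d(uv).astype(float); V=np.linalg.inv(c['view'])
    d=np.c_[(uv[:,0]-c['cx'])/c['fx'],(uv[:,1]-c['cy'])/c['fy'],np.ones(len(uv))]@V[:3,:3].T
    return V[:3,3]+d*((z-V[2,3])/d[:,2])[:,None]
def proj(c,P):
    p=np.atleast_2d(P)@c['view'][:3,:3].T+c['view'][:3,3]
    return np.c_[c['cx']+c['fx']*p[:,0]/p[:,2],c['cy']+c['fy']*p[:,1]/p[:,2]]
def to_tool(p,s=None):
    "world target TCP -> shift in tool axes, units of 0.3 m, from the measured pose"
    s=s or ctrl.get_state()
    return R.from_quat(s['tcp_rot']).inv().apply(np.array(p)-s['eef_pos'])/.3
E
python3 - <<'E'
from h import *
c={k:v for k,v in np.load('top0.npz').items()}
for uv,z in [((228,208),.088),((330,225),.08),((381,240),.0),((381,253),.02),((316,193),.128),((256,212),.088)]: print(uv,ray(c,uv,z)[0].round(3))
s=ctrl.get_state();r=R.from_quat(s['tcp_rot']).as_matrix();print(r.round(3))
w=cam('wrist','w0');V=np.linalg.inv(w['view']);print(w['fx'],r.T@(V[:3,3]-s['eef_pos']),(r.T@V[:3,:3]).round(3))
a=c['color'][180:270,220:440];b=np.load('scene0.npz')['color'][180:300,130:350]
im=np.vstack([cv2.resize(a,(660,270),interpolation=2),cv2.resize(b,(594,324),interpolation=2)[:, :594] if 0 else cv2.copyMakeBorder(cv2.resize(b,(594,324),interpolation=2),0,0,0,66,0)])
cv2.imwrite('pics/crop0.png',im[...,::-1])
E
```

```text
(228, 208) [0.522 0.201 0.088]
(330, 225) [ 0.472 -0.162  0.08 ]
(381, 240) [ 0.432 -0.359  0.   ]
(381, 253) [ 0.382 -0.354  0.02 ]
(316, 193) [ 0.577 -0.106  0.128]
(256, 212) [0.51  0.102 0.088]
[[-0.001  0.929  0.37 ]
 [ 0.002  0.37  -0.929]
 [-1.     0.    -0.002]]
350.55091223604 [-1.19661573e-01  6.85296691e-02 -9.76922710e-05] [[-0.    -0.272  0.962]
 [-0.001 -0.962 -0.272]
 [ 1.    -0.001 -0.   ]]
```

View pics/crop0.png

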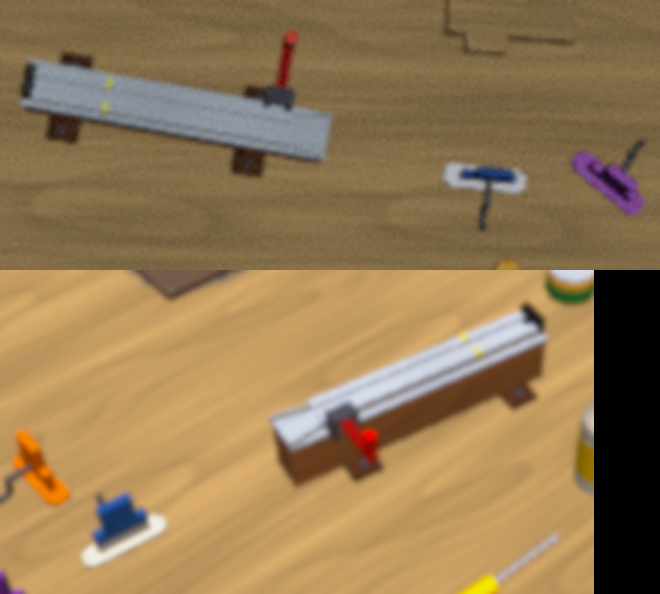

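The crop shows the hanger's foot nearly parallel to the rail (about 3° apart), its hook towards the robot, and the bolt drawn. I'll hover over the hanger with the jaws across its plate.

Call:
play_rows(
  rows=[
    [100,[0,0.887,-0.605],[-0.692,0,0]],
    [100,[0,0.887,-0.605],[-0.692,0,0]],
    [100,[0,0.887,-0.605],[-0.692,0,0]],
    [100,[0,0.887,-0.605],[-0.692,0,0]],
    [100,[0,0.887,-0.605],[-0.692,0,0]],
    [100,[0,0.887,-0.605],[-0.692,0,0]],
    [100,[0,0.887,-0.605],[-0.692,0,0]],
    [100,[0,0.887,-0.605],[-0.692,0,0]],
    [100,[0,0.887,-0.605],[-0.692,0,0]],
    [100,[0,0.887,-0.605],[-0.692,0,0]],
  ],
  force=40,
)

```text
time: 0.98
eef_pos: [0.4306, -0.3582, 0.2531]
tcp_rot: [0.035, 0.706, -0.035, 0.706]
contact_force: [0.1, 0.2, 0.0]
opening: 1.0
```

```bash
python3 - <<'E'
from h import *
s=ctrl.get_state();print(s['time'],s['eef_pos'],R.from_quat(s['tcp_rot']).as_matrix().round(3).tolist(),s['qpos'].round(2) if hasattr(s['qpos'],'round') else s['qpos'])
w=cam('wrist','w1');im=w['color'];h=cv2.cvtColor(im,cv2.COLOR_RGB2HSV)
for nm,lo,hi,z in [('white',(0,0,170),(179,45,255),.007),('blue',(100,120,30),(125,255,255),.072)]:
    m=cv2.inRange(h,np.array(lo),np.array(hi))
    n,l,st,ce=cv2.connectedComponentsWithStats(m)
    for i in range(1,n):
        if st[i,4]>150: 
            cnt=cv2.findContours((l==i).astype(np.uint8),0,2)[0][0]
            q=cv2.boxPoints(cv2.minAreaRect(cnt)); print(nm,st[i],q.round(0).tolist(),ray(w,q,z)[:,:2].round(4).tolist())
E
```

```text
0.9833 [ 0.43062182 -0.35820503  0.25306458] [[-0.0, 0.1, 0.995], [0.0, 0.995, -0.1], [-1.0, 0.0, -0.0]] [-0.87  0.03  1.86 -0.    1.25 -0.77]
white [ 271  127   28   93 1295] [[271.0, 127.0], [297.0, 127.0], [298.0, 219.0], [272.0, 219.0]] [[0.4242, -0.3068], [0.4507, -0.3091], [0.4432, -0.4072], [0.4148, -0.4047]]
blue [279 147  13  65 752] [[279.0, 147.0], [291.0, 147.0], [291.0, 211.0], [279.0, 211.0]] [[0.4316, -0.3208], [0.4417, -0.3219], [0.4364, -0.3783], [0.4257, -0.3773]]
blue [470 400  40  20 551] [[470.0, 400.0], [509.0, 400.0], [509.0, 419.0], [470.0, 419.0]] [[0.6051, -0.6046], [0.6461, -0.6087], [0.648, -0.6342], [0.6063, -0.63]]
```

View pics/w1.png

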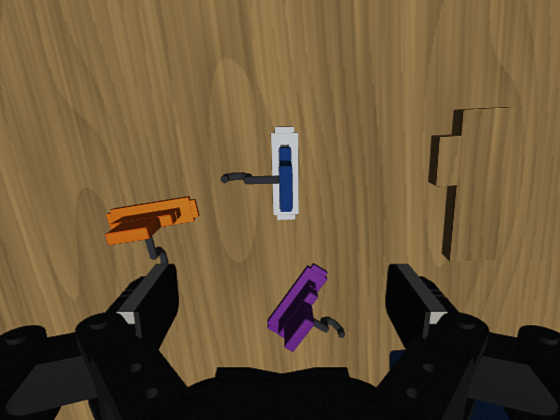

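The wrist view shows the blue hanger's foot upright at columns 271–298, rows 127–219, with the hook to the left (robot side). It measures 98 x 27 mm, which agrees with the given size, centred at (0.433, -0.357) with yaw -5°. I'll grasp it with the TCP at z = 0.061.

Call:
play_rows(
  rows=[
    [100,[0.3,0.005,0.008],[-0.008,0,0]],
    [100,[0.4,0.005,0.008],[-0.008,0,0]],
    [100,[0.5,0.005,0.008],[-0.008,0,0]],
    [100,[0.58,0.005,0.008],[-0.008,0,0]],
    [100,[0.64,0.005,0.008],[-0.008,0,0]],
    [100,[0.64,0.005,0.008],[-0.008,0,0]],
    [40,[0.64,0.005,0.008],[-0.008,0,0]],
    [0,[0.64,0.005,0.008],[-0.008,0,0]],
    [0,[0.64,0.005,0.008],[-0.008,0,0]],
    [0,[0.64,0.005,0.008],[-0.008,0,0]],
  ],
  force=40,
)

```text
time: 1.87
eef_pos: [0.4335, -0.3606, 0.0642]
tcp_rot: [0.032, 0.705, -0.034, 0.708]
contact_force: [-0.8, -0.1, 0.5]
opening: 0.453
```

Call:
play_rows(
  rows=[
    [0,[0,0,0],[0,0,0]],
    [0,[0,0,0],[0,0,0]],
    [0,[0,0,0],[0,0,0]],
    [0,[0,0,0],[0,0,0]],
    [0,[0,0,0],[0,0,0]],
    [0,[0,0,0],[0,0,0]],
  ],
)

```text
time: 2.37
eef_pos: [0.4329, -0.3595, 0.0628]
tcp_rot: [0.032, 0.706, -0.033, 0.707]
contact_force: [-1.1, -0.5, 6.4]
opening: 0.134
```

The grip is on the plate (opening 11.4 mm against 12 mm thick). I'll lift and carry it to before the mouth, then look at the rail with the wrist camera.

Call:
play_rows(
  rows=[
    [0,[-0.1,0,0],[0,0,0]],
    [0,[-0.2,0,0],[0,0,0]],
    [0,[-0.33,0,0],[0,0,0]],
    [0,[-0.46,0.05,0.01],[0.01,0,0]],
    [0,[-0.58,0.15,0.03],[0.02,0,0]],
    [0,[-0.633,0.27,0.05],[0.033,0,0]],
    [0,[-0.633,0.39,0.07],[0.033,0,0]],
    [0,[-0.633,0.475,0.082],[0.033,0,0]],
    [0,[-0.633,0.475,0.082],[0.033,0,0]],
    [0,[-0.633,0.475,0.082],[0.033,0,0]],
  ],
)

```text
time: 3.2
eef_pos: [0.4698, -0.2177, 0.2505]
tcp_rot: [0.05, 0.706, -0.05, 0.705]
contact_force: [0.1, -0.9, -1.4]
opening: 0.131
```

Call:
play_rows(
  rows=[
    [0,[0,0,0],[0,0,0]],
    [0,[0,0,0],[0,0,0]],
    [0,[0,0,0],[0,0,0]],
  ],
)

```text
time: 3.45
eef_pos: [0.4696, -0.2202, 0.2507]
tcp_rot: [0.052, 0.706, -0.051, 0.705]
contact_force: [-0.2, 0.6, -1.4]
opening: 0.135
```

```bash
python3 - <<'E'
from h import *
s=ctrl.get_state();print(s['time'],s['eef_pos'],R.from_quat(s['tcp_rot']).as_matrix().round(3).tolist())
w=cam('wrist','w2')
E
```

```text
3.45 [ 0.46958332 -0.22016862  0.25068278] [[-0.001, 0.145, 0.989], [0.0, 0.989, -0.145], [-1.0, 0.0, -0.001]]
```

View pics/w2.png

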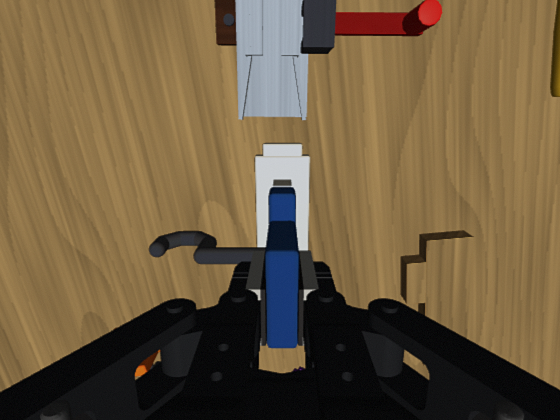

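The wrist view shows the lead-in outer edge at row ~119 (columns 240–306), the lips starting at row 55, and the knob at (430,13). The hanger hangs straight, with its foot end at (263–302,144). I'll move further over the rail to get its axis and the mark precisely.

Call:
play_rows(
  rows=[
    [0,[0,0.12,0],[0,0,0]],
    [0,[0,0.24,0],[0,0,0]],
    [0,[0,0.36,0],[0,0,0]],
    [0,[0,0.47,0],[0,0,0]],
    [0,[0,0.53,0],[0,0,0]],
    [0,[0,0.53,0],[0,0,0]],
    [0,[0,0.53,0],[0,0,0]],
    [0,[0,0.53,0],[0,0,0]],
  ],
)

```text
time: 4.17
eef_pos: [0.4929, -0.0629, 0.2512]
tcp_rot: [0.051, 0.705, -0.051, 0.705]
contact_force: [0.6, 0.7, -1.8]
opening: 0.135
```

```bash
python3 - <<'E'
from h import *
s=ctrl.get_state();print(s['time'],s['eef_pos'],R.from_quat(s['tcp_rot']).as_matrix().round(3).tolist())
w=cam('wrist','w3')
a=np.load('w2.npz')['color'][0:160,220:320]; b=w['color'][0:260,190:370]
im=np.hstack([cv2.resize(a,(375,600),interpolation=2),cv2.resize(b,(415,600),interpolation=2)])
cv2.imwrite('pics/crop3.png',im[...,::-1])
E
```

```text
4.1667 [ 0.49285289 -0.06286686  0.25117136] [[-0.0, 0.145, 0.989], [-0.001, 0.989, -0.145], [-1.0, -0.001, -0.0]]
```

View pics/crop3.png

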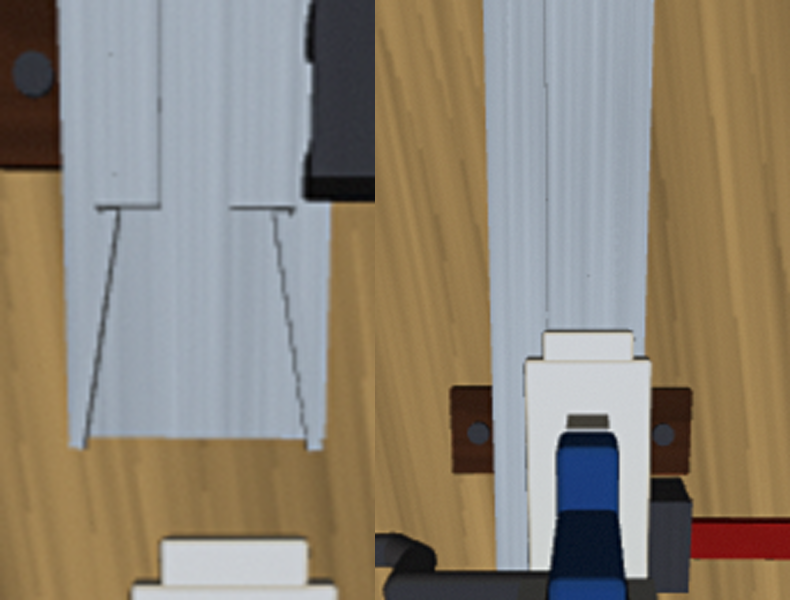

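```bash
python3 - <<'E'
from h import *
L=lambda n:{k:v for k,v in np.load(n+'.npz').items()}
w2,w3,top=L('w2'),L('w3'),L('top0')
f=lambda c,uv,z:ray(c,uv,z)[:,:2].round(4)
m=f(w2,[(262.1,55.2),(281.3,55.2),(245.9,55.2),(298.4,55.4)],.088);print('lip ends',m.tolist())
print('outer floor', f(w2,[(242.4,116.5),(302,116.5)],.074).tolist())
a=f(w3,[(264.2,1),(264.2,60),(264.6,130)],.088);print('slot edge',a.tolist(),np.degrees(np.arctan2(*(a[-1]-a[0]))))
a=f(w3,[(237.7,1),(241.2,150),(311.4,1),(307.,150)],.072);print('rail edges',a.tolist(),[np.degrees(np.arctan2(*(a[i]-a[i+1]))) for i in(0,2)])
print('foot end w2',f(w2,[(263.2,144.),(301.9,144.)],.195).tolist())
# foot side edges in w2
g=w2['color'];h=cv2.cvtColor(g,cv2.COLOR_RGB2HSV)
for nm,c,s in (('w2',w2,[0.46958332,-0.22016862]),('w3',w3,[0.49285289,-0.06286686])):
    h=cv2.cvtColor(c['color'],cv2.COLOR_RGB2HSV); b=cv2.inRange(h,np.array((105,140,40)),np.array((125,255,255)))
    ys=np.where(b[:,230:320].any(1))[0];print(nm,'blue rows',ys.min(),ys.max())
# top image: yellow mark and rail line
h=cv2.cvtColor(top['color'],cv2.COLOR_RGB2HSV)[200:225,235:300];
b=cv2.inRange(h,np.array((22,90,90)),np.array((35,255,255)));yy,xx=np.nonzero(b);print(np.c_[xx+235,yy+200].tolist())
E
```

```text
lip ends [[0.4701, -0.1121], [0.4843, -0.1142], [0.4582, -0.1103], [0.4969, -0.1162]]
outer floor [[0.4463, -0.1536], [0.4945, -0.1607]]
slot edge [[0.5007, 0.0805], [0.4944, 0.0416], [0.4866, -0.0091]] -171.05692929556832
rail edges [[0.4807, 0.0876], [0.4635, -0.0234], [0.536, 0.0795], [0.5186, -0.0315]] [np.float64(8.808212628997058), np.float64(8.90900001194167)]
foot end w2 [[0.4675, -0.1673], [0.4864, -0.1701]]
w2 blue rows 190 347
w3 blue rows 189 347
[[256, 206], [256, 207], [256, 208], [254, 215], [255, 215], [254, 216], [255, 216], [254, 217]]
```

Checks agree: 14.35 mm slot, 48.7 mm lead-in width and 44.6 mm lead-in length, against 14, 48 and 45. That gives rail yaw -8.87°, mouth at (0.4772, -0.1131) and origin at (0.4988, 0.0252). The hanger is centred in the jaws with its origin +2 mm along tool y. Next I go back to rail y = -195 and come down to just above the floor.

Call:
play_rows(
  rows=[
    [0,[0,-0.12,-0.01],[0.006,0,0]],
    [0,[0,-0.24,-0.02],[0.006,0,0]],
    [0,[0,-0.33,-0.029],[0.006,0,0]],
    [0,[0,-0.363,-0.029],[0.006,0,0]],
    [0,[0.08,-0.363,-0.029],[0.006,0,0]],
    [0,[0.16,-0.363,-0.029],[0.006,0,0]],
    [0,[0.24,-0.363,-0.029],[0.006,0,0]],
    [0,[0.31,-0.363,-0.029],[0.006,0,0]],
    [0,[0.335,-0.363,-0.029],[0.006,0,0]],
    [0,[0.335,-0.363,-0.029],[0.006,0,0]],
  ],
)

```text
time: 5.05
eef_pos: [0.467, -0.1681, 0.1483]
tcp_rot: [0.056, 0.707, -0.054, 0.703]
contact_force: [-0.3, 0.4, -2.2]
opening: 0.133
```

Call:
play_rows(
  rows=[
    [0,[0,0,0],[0,0,0]],
    [0,[0,0,0],[0,0,0]],
    [0,[0,0,0],[0,0,0]],
  ],
)

```text
time: 5.3
eef_pos: [0.4696, -0.1691, 0.1526]
tcp_rot: [0.054, 0.704, -0.055, 0.706]
contact_force: [0.0, 0.4, -1.0]
opening: 0.136
```

```bash
cat >> h.py <<'E'
O=np.array([.4988,.0252]);ry=np.array([.1542,.988]);rx=np.array([.988,-.1542])
def rail(p): d=np.asarray(p)[...,:2]-O; return np.stack([d@rx,d@ry],-1)
def st():
    s=ctrl.get_state();M=R.from_quat(s['tcp_rot']).as_matrix()
    print(round(s['time'],2),'rail xy mm',(rail(s['eef_pos'])*1e3).round(1),'z',(s['eef_pos'][2]*1e3).round(1),'yaw',np.degrees(np.arctan2(M[0,1],M[1,1])).round(2),'tilt',M[:,0].round(4),'F',np.round(s['contact_force'],1)); return s
E
python3 - <<'E'
from h import *
st();w=cam('wrist','w4')
cv2.imwrite('pics/crop4.png',cv2.resize(w['color'][60:260,170:380],(630,600),interpolation=2)[...,::-1])
E
```

```text
5.3 rail xy mm [   1.2 -196.5] z 152.6 yaw 8.81 tilt [ 0.0031 -0.0018 -1.    ] F [ 0.   0.4 -1. ]
```

View pics/crop4.png

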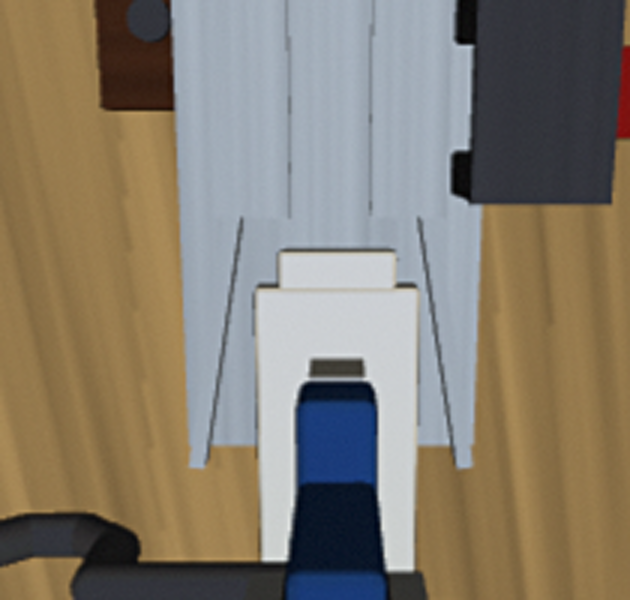

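The close view is clear: foot end centre at column 337 against slot centre at 330 (3x crop), so about 1.2 mm too far in +x, with the axes parallel. I'll correct that and lower gently.

Call:
play_rows(
  rows=[
    [0,[0.015,0,-0.004],[0,0,0]],
    [0,[0.03,0,-0.004],[0,0,0]],
    [0,[0.04,0,-0.004],[0,0,0]],
    [0,[0.04,0,-0.004],[0,0,0]],
    [0,[0.04,0,-0.004],[0,0,0]],
    [0,[0.04,0,-0.004],[0,0,0]],
  ],
)

```text
time: 5.85
eef_pos: [0.4674, -0.1682, 0.1387]
tcp_rot: [0.054, 0.705, -0.054, 0.705]
contact_force: [0.2, 0.5, -1.3]
opening: 0.133
```

Call:
play_rows(
  rows=[
    [0,[0.005,0,0],[0,0,0]],
    [0,[0.005,0,0],[0,0,0]],
    [0,[0.005,0,0],[0,0,0]],
    [0,[0.005,0,0],[0,0,0]],
  ],
)

```text
time: 6.18
eef_pos: [0.4674, -0.1682, 0.1373]
tcp_rot: [0.054, 0.705, -0.054, 0.705]
contact_force: [-0.0, 0.1, -0.3]
opening: 0.128
```

```bash
python3 - <<'E'
from h import *
st()
E
```

```text
6.18 rail xy mm [  -1.2 -196. ] z 137.3 yaw 8.81 tilt [ 1.e-04 -0.e+00 -1.e+00] F [-0.   0.1 -0.3]
```

```bash
python3 - <<'E'
from h import *
st();w=cam('wrist','w5')
cv2.imwrite('pics/crop5.png',cv2.resize(w['color'][60:200,210:350],(600,600),interpolation=2)[...,::-1])
E
```

```text
6.18 rail xy mm [  -1.2 -196. ] z 137.3 yaw 8.81 tilt [ 1.e-04 -0.e+00 -1.e+00] F [-0.   0.1 -0.3]
```

View pics/crop5.png

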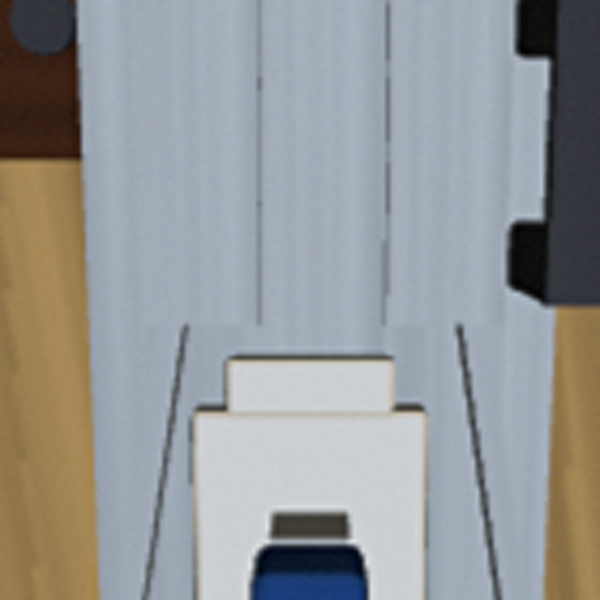

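Foot end centre is at 310 against slot centre at 323, so +1.5 mm is needed, plus about 0.4° clockwise. The foot is now touching the floor. I'll correct and slide in.

Call:
play_rows(
  rows=[
    [0,[-0.003,0,0.005],[0.005,0,0]],
    [0,[-0.003,0,0.005],[0.005,0,0]],
    [0,[-0.003,0,0.005],[0.005,0,0]],
    [0,[-0.003,0.02,0.005],[0.005,0,0]],
    [0,[-0.003,0.04,0.005],[0.005,0,0]],
    [0,[-0.003,0.06,0.005],[0.005,0,0]],
    [0,[-0.003,0.08,0.005],[0.005,0,0]],
    [0,[-0.003,0.1,0.005],[0.005,0,0]],
    [0,[-0.003,0.1,0.005],[0.005,0,0]],
    [0,[-0.003,0.1,0.005],[0.005,0,0]],
  ],
)

```text
time: 7.07
eef_pos: [0.4735, -0.1383, 0.1381]
tcp_rot: [0.057, 0.705, -0.057, 0.705]
contact_force: [-0.1, -0.3, -1.3]
opening: 0.13
```

```bash
python3 - <<'E'
from h import *
s=st();print(s['wrist_torque'])
E
```

```text
7.07 rail xy mm [   0.2 -165.4] z 138.1 yaw 9.19 tilt [-0.e+00 -1.e-04 -1.e+00] F [-0.1 -0.3 -1.3]
[0.02530026 0.00160764 0.00764646]
```

Call:
play_rows(
  rows=[
    [0,[0,0.025,0],[0,0,0]],
    [0,[0,0.05,0],[0,0,0]],
    [0,[0,0.075,0],[0,0,0]],
    [0,[0,0.1,0],[0,0,0]],
    [0,[0,0.12,0],[0,0,0]],
    [0,[0,0.12,0],[0,0,0]],
    [0,[0,0.12,0],[0,0,0]],
    [0,[0,0.12,0],[0,0,0]],
  ],
)

```text
time: 7.73
eef_pos: [0.4793, -0.1033, 0.1382]
tcp_rot: [0.057, 0.705, -0.057, 0.705]
contact_force: [0.7, -0.6, -1.5]
opening: 0.132
```

```bash
python3 - <<'E'
from h import *
s=st();print(s['wrist_torque'])
E
```

```text
7.73 rail xy mm [   0.5 -129.9] z 138.2 yaw 9.24 tilt [ 1.e-04 -3.e-04 -1.e+00] F [ 0.7 -0.6 -1.5]
[ 0.00667568 -0.02181125  0.00162737]
```

The foot is about 62 mm inside with no contact forces. I'll set it down, release, and rise.

Call:
play_rows(
  rows=[
    [0,[0.003,0,0],[0,0,0]],
    [0,[0.003,0,0],[0,0,0]],
    [20,[0.003,0,0],[0,0,0]],
    [40,[0.003,0,0],[0,0,0]],
    [45,[0.003,0,0],[0,0,0]],
    [45,[0.003,0,0],[0,0,0]],
    [45,[0.003,0,0],[0,0,0]],
    [45,[0.003,0,0],[0,0,0]],
    [45,[0.003,0,0],[0,0,0]],
    [45,[0.003,0,0],[0,0,0]],
  ],
)

```text
time: 8.57
eef_pos: [0.4793, -0.1033, 0.1373]
tcp_rot: [0.057, 0.705, -0.057, 0.705]
contact_force: [0.2, -0.1, -0.4]
opening: 0.446
```

Call:
play_rows(
  rows=[
    [45,[-0.07,0,0],[0,0,0]],
    [45,[-0.17,0,0],[0,0,0]],
    [45,[-0.27,0,0],[0,0,0]],
    [45,[-0.33,0,0],[0,0,0]],
    [0,[-0.33,0,0],[0,0,0]],
    [0,[-0.33,0,0],[0,0,0]],
    [0,[-0.33,0,0],[0,0,0]],
    [0,[-0.33,0,0],[0,0,0]],
  ],
)

```text
time: 9.23
eef_pos: [0.4782, -0.1028, 0.2341]
tcp_rot: [0.057, 0.706, -0.057, 0.704]
contact_force: [-0.4, -0.2, -0.4]
opening: -0.002
```

```bash
python3 - <<'E'
from h import *
s=st();w=cam('wrist','w6');cv2.imwrite('pics/v6.png',cv2.resize(w['color'],(784,588),interpolation=2)[...,::-1])
E
```

```text
9.23 rail xy mm [  -0.6 -129.7] z 234.1 yaw 9.26 tilt [-0.0035  0.0015 -1.    ] F [-0.4 -0.2 -0.4]
```

View pics/v6.png

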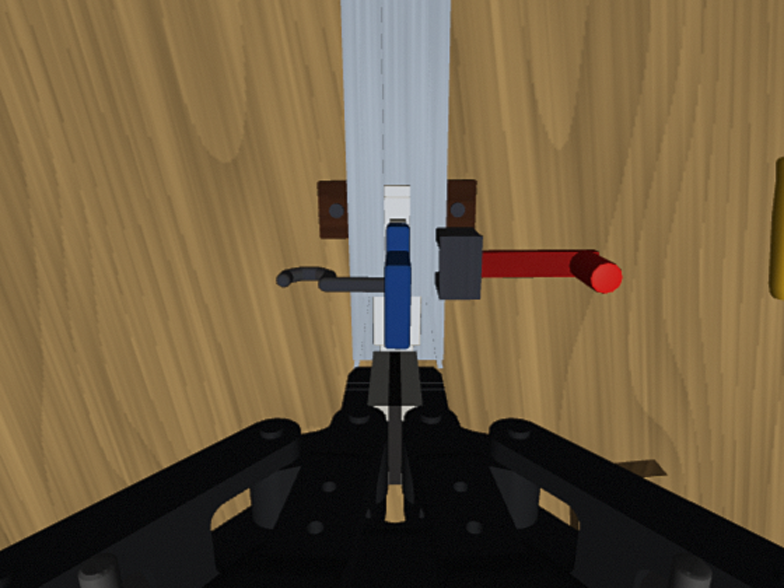

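The hanger stands in the track with its hook to the left (robot side) and is released. The knob top is at (605,276) in this 1.4x view. Next I measure the yellow mark from above.

Call:
play_rows(
  rows=[
    [0,[0,0.12,0],[0,0,0]],
    [0,[0,0.24,0],[0,0,0]],
    [0,[0,0.36,0],[0,0,0]],
    [0,[0,0.43,0],[0,0,0]],
    [0,[0,0.43,0],[0,0,0]],
    [0,[0,0.43,0],[0,0,0]],
    [0,[0,0.43,0],[0,0,0]],
  ],
)

```text
time: 9.87
eef_pos: [0.4996, 0.0236, 0.2353]
tcp_rot: [0.057, 0.705, -0.057, 0.704]
contact_force: [-0.3, -0.1, 0.5]
opening: 0.002
```

```bash
python3 - <<'E'
from h import *
s=st();w=cam('wrist','w7')
w6={k:v for k,v in np.load('w6.npz').items()}
k=ray(w6,(432,197),.128);print('knob rail',(rail(k)*1e3).round(1))
h=cv2.cvtColor(w['color'],cv2.COLOR_RGB2HSV)
b=cv2.inRange(h,np.array((22,100,90)),np.array((35,255,255)))
n,l,stt,ce=cv2.connectedComponentsWithStats(b)
for i in range(1,n):
    if stt[i,4]>15: print(stt[i],ce[i],(rail(ray(w,ce[i],.0895))*1e3).round(1))
t={k:v for k,v in np.load('top0.npz').items()}
print('top',(rail(ray(t,[(256,207),(254.6,215.8)],.0895))*1e3).round(1))
# end stop check
cv2.imwrite('pics/v7.png',w['color'][...,::-1])
E
```

```text
9.87 rail xy mm [ 1.  -1.5] z 235.3 yaw 9.25 tilt [-1.8e-03 -3.0e-04 -1.0e+00] F [-0.3 -0.1  0.5]
knob rail [[  98.2 -118. ]]
[525  23  12  22  40] [529.7    33.825] [[172.1 115.5]]
[538  46  22   9  41] [548.07317073  50.26829268] [[186.8 105. ]]
[292  85  19  10 155] [301.15483871  89.52903226] [[14.8 80.2]]
[250  86  19   9 167] [258.88023952  89.90419162] [[-15.6  80.2]]
[ 527  240   28   87 1823] [541.90784421 284.28853538] [[217.9 -76.2]]
top [[ 16.9  80.4]
 [-14.9  79.4]]
```

The mark is at rail y = 80.2 mm (top camera: 79.9), and the knob at x = 98, so the bolt is drawn about 40 mm. Now I go behind the hanger, closed, with the tips low at z ≈ 0.099.

Call:
play_rows(
  rows=[
    [0,[0,-0.12,0],[-0.004,0,0]],
    [0,[0,-0.25,0],[-0.004,0,0]],
    [0,[0,-0.38,0],[-0.004,0,0]],
    [0,[0,-0.5,0],[-0.004,0,0]],
    [0,[0,-0.59,0],[-0.004,0,0]],
    [0,[0,-0.615,0],[-0.004,0,0]],
    [0,[0,-0.615,0],[-0.004,0,0]],
  ],
)

```text
time: 10.5
eef_pos: [0.4695, -0.1607, 0.2361]
tcp_rot: [0.057, 0.705, -0.057, 0.705]
contact_force: [0.6, -0.7, -0.0]
opening: -0.002
```

Call:
play_rows(
  rows=[
    [0,[0.1,0,0],[0,0,0]],
    [0,[0.2,0,0],[0,0,0]],
    [0,[0.3,0,0],[0,0,0]],
    [0,[0.36,0,0],[0,0,0]],
    [0,[0.38,0,0],[0,0,0]],
    [0,[0.38,0,0],[0,0,0]],
    [0,[0.38,0,0],[0,0,0]],
  ],
)

```text
time: 11.08
eef_pos: [0.4709, -0.1578, 0.123]
tcp_rot: [0.055, 0.705, -0.055, 0.705]
contact_force: [-0.1, -0.2, -0.0]
opening: 0.004
```

```bash
python3 - <<'E'
from h import *
s=st()
E
```

```text
11.08 rail xy mm [   0.6 -185.1] z 123.0 yaw 8.87 tilt [ 8.e-04 -2.e-04 -1.e+00] F [-0.1 -0.2 -0. ]
```

Call:
play_rows(
  rows=[
    [0,[0.006,0.03,-0.002],[0,0,0]],
    [0,[0.006,0.06,-0.002],[0,0,0]],
    [0,[0.006,0.09,-0.002],[0,0,0]],
    [0,[0.006,0.12,-0.002],[0,0,0]],
    [0,[0.006,0.15,-0.002],[0,0,0]],
    [0,[0.006,0.18,-0.002],[0,0,0]],
    [0,[0.006,0.21,-0.002],[0,0,0]],
    [0,[0.006,0.24,-0.002],[0,0,0]],
    [0,[0.006,0.27,-0.002],[0,0,0]],
    [0,[0.006,0.3,-0.002],[0,0,0]],
  ],
)

```text
time: 11.92
eef_pos: [0.4837, -0.0681, 0.1204]
tcp_rot: [0.055, 0.705, -0.055, 0.705]
contact_force: [-1.2, -1.3, 1.3]
opening: -0.001
```

```bash
python3 - <<'E'
from h import *
s=st()
E
```

```text
11.92 rail xy mm [ -0.5 -94.5] z 120.4 yaw 8.89 tilt [-2.e-04  1.e-04 -1.e+00] F [-1.2 -1.3  1.3]
```

Call:
play_rows(
  rows=[
    [0,[0,0.045,0.001],[0,0,0]],
    [0,[0,0.09,0.001],[0,0,0]],
    [0,[0,0.135,0.001],[0,0,0]],
    [0,[0,0.18,0.001],[0,0,0]],
    [0,[0,0.225,0.001],[0,0,0]],
    [0,[0,0.27,0.001],[0,0,0]],
    [0,[0,0.31,0.001],[0,0,0]],
    [0,[0,0.34,0.001],[0,0,0]],
    [0,[0,0.36,0.001],[0,0,0]],
    [0,[0,0.37,0.001],[0,0,0]],
  ],
)

```text
time: 12.75
eef_pos: [0.501, 0.0414, 0.1203]
tcp_rot: [0.055, 0.705, -0.055, 0.705]
contact_force: [-0.7, -0.6, 0.2]
opening: -0.002
```

Call:
play_rows(
  rows=[
    [0,[0,0,0],[0,0,0]],
    [0,[0,0,0],[0,0,0]],
  ],
)

```text
time: 12.92
eef_pos: [0.501, 0.0406, 0.1203]
tcp_rot: [0.055, 0.705, -0.055, 0.705]
contact_force: [-0.4, 0.0, -0.2]
opening: -0.004
```

```bash
python3 - <<'E'
from h import *
s=st();w=cam('wrist','w8')
cv2.imwrite('pics/v8.png',cv2.resize(w['color'][20:320,180:380],(400,600),interpolation=2)[...,::-1])
E
```

```text
12.92 rail xy mm [-0.2 15.6] z 120.3 yaw 8.9 tilt [-4.e-04  2.e-04 -1.e+00] F [-0.4  0.  -0.2]
```

View pics/v8.png

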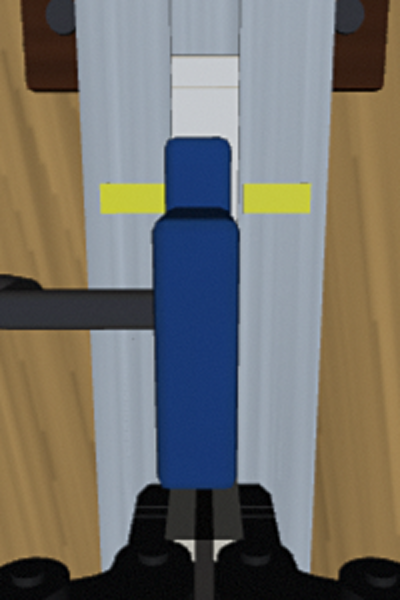

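The view shows the yellow mark at rows 183–213 (2x crop), the foot end at row 55, and the plate's lower-part front edge at row 138. The hanger is still short of the mark.

```bash
cat >> h.py <<'E'
def chk(c,foot,low,tf,tr,mark,u=280):
    f=lambda v,z:(rail(ray(c,(u,v),z))[0,1]*1e3)
    print('origin est: foot',f(foot,.081)-50,'low',f(low,.112)-32,'topmid',(f(tf,.146)+f(tr,.146))/2,'len',f(tf,.146)-f(tr,.146),'mark',f(mark,.0895))
E
python3 - <<'E'
from h import *
w={k:v for k,v in np.load('w8.npz').items()}
chk(w,47.5,89,129,264,119)
E
```

```text
origin est: foot 58.90497930328742 low 58.93579803537989 topmid 60.05874569265579 len 38.49064191198713 mark 80.21999353484107
```

The estimates agree: origin at 59 mm, mark at 80.2 mm. Push 21 mm more.

Call:
play_rows(
  rows=[
    [0,[0,0.015,0],[0,0,0]],
    [0,[0,0.03,0],[0,0,0]],
    [0,[0,0.045,0],[0,0,0]],
    [0,[0,0.055,0],[0,0,0]],
    [0,[0,0.063,0],[0,0,0]],
    [0,[0,0.068,0],[0,0,0]],
    [0,[0,0.071,0],[0,0,0]],
    [0,[0,0.071,0],[0,0,0]],
    [0,[0,0.071,0],[0,0,0]],
  ],
)

```text
time: 13.72
eef_pos: [0.5045, 0.0617, 0.1205]
tcp_rot: [0.055, 0.705, -0.055, 0.705]
contact_force: [0.6, -0.4, 0.0]
opening: 0.004
```

```bash
python3 - <<'E'
from h import *
s=st();w=cam('wrist','w9')
g=w['color'];h=cv2.cvtColor(g,cv2.COLOR_RGB2HSV)
# rows along column strip: white foot (280), blue, yellow
b=cv2.inRange(h,np.array((100,120,30)),np.array((125,255,255)))[:,272:285];print('blue rows',np.where(b.mean(1)>128)[0][[0,-1]])
y=cv2.inRange(h,np.array((22,100,90)),np.array((35,255,255)))[:,225:340];yy=np.nonzero(y)[0];print('yellow',yy.min(),yy.max(),yy.mean(),(rail(ray(w,(260,yy.mean()),.0895))*1e3))
print('gray col 286',g[20:110:2,283].sum(1))
E
```

```text
13.72 rail xy mm [-0. 37.] z 120.5 yaw 8.9 tilt [ 2.e-04  2.e-04 -1.e+00] F [ 0.6 -0.4  0. ]
blue rows [ 92 266]
yellow 162 176 168.17100371747213 [[-9.98789807 80.97455764]]
gray col 286 [515 517 516 515 515 520 515 517 518 512 513 517 517 516 513 524 612 615
 610 611 608 614 614 571 615 610 613 609 610 610 612 611 610 609 615 638
 161 197 206 202 203 208 208 201 202]
```

```bash
python3 - <<'E'
from h import *
w={k:v for k,v in np.load('w9.npz').items()}
chk(w,51,91.5,131,266.5,168.5)
E
```

```text
origin est: foot 78.99177257361964 low 79.51989732903411 topmid 80.73078599081487 len 38.87688100448586 mark 80.82021689342481
```

The hanger is within about 1.5 mm of the mark. I'll back off, rise, and move behind the bolt knob.

Call:
play_rows(
  rows=[
    [0,[0,-0.03,0],[0,0,0]],
    [0,[0,-0.06,0],[0,0,0]],
    [0,[-0.1,-0.06,0],[0,0,0]],
    [0,[-0.22,-0.06,0],[0,0,0]],
    [0,[-0.33,-0.12,0],[0,0,0]],
    [0,[-0.35,-0.24,0],[0,0,0]],
    [0,[-0.35,-0.34,0.05],[0,0,0]],
    [0,[-0.35,-0.42,0.12],[0,0,0]],
    [0,[-0.35,-0.48,0.22],[0,0,0]],
    [0,[-0.35,-0.52,0.32],[0,0,0]],
  ],
)

```text
time: 14.6
eef_pos: [0.5752, -0.1106, 0.2258]
tcp_rot: [0.056, 0.705, -0.056, 0.705]
contact_force: [-0.6, 0.1, 0.5]
opening: -0.0
```

```bash
python3 - <<'E'
from h import *
s=st()
E
```

```text
14.6 rail xy mm [  96.4 -122.4] z 225.8 yaw 9.06 tilt [ 7.e-04 -9.e-04 -1.e+00] F [-0.6  0.1  0.5]
```

Call:
play_rows(
  rows=[
    [0,[0,0.007,0.08],[0,0,0]],
    [0,[0,0.007,0.127],[0,0,0]],
    [0,[0,0.007,0.13],[0,0,0]],
    [0,[0,0.007,0.13],[0,0,0]],
    [0,[0.08,0.007,0.13],[0,0,0]],
    [0,[0.18,0.007,0.13],[0,0,0]],
    [0,[0.28,0.007,0.13],[0,0,0]],
    [0,[0.322,0.007,0.13],[0,0,0]],
    [0,[0.322,0.007,0.13],[0,0,0]],
    [0,[0.322,0.007,0.13],[0,0,0]],
  ],
)

```text
time: 15.43
eef_pos: [0.6133, -0.1112, 0.1289]
tcp_rot: [0.055, 0.705, -0.055, 0.705]
contact_force: [0.5, -0.8, 0.9]
opening: -0.002
```

```bash
python3 - <<'E'
from h import *
s=st()
E
```

```text
15.43 rail xy mm [ 134.2 -117.1] z 128.9 yaw 8.89 tilt [-1.e-03  3.e-04 -1.e+00] F [ 0.5 -0.8  0.9]
```

Now push towards rail -x, stopping short of the expected end at TCP x ≈ 80.

Call:
play_rows(
  rows=[
    [0,[0,-0.005,-0.03],[0,0,0]],
    [0,[0,-0.005,-0.05],[0,0,0]],
    [0,[0,-0.005,-0.07],[0,0,0]],
    [0,[0,-0.005,-0.09],[0,0,0]],
    [0,[0,-0.005,-0.11],[0,0,0]],
    [0,[0,-0.005,-0.13],[0,0,0]],
    [0,[0,-0.005,-0.145],[0,0,0]],
    [0,[0,-0.005,-0.16],[0,0,0]],
    [0,[0,-0.005,-0.16],[0,0,0]],
    [0,[0,-0.005,-0.16],[0,0,0]],
  ],
)

```text
time: 16.27
eef_pos: [0.5654, -0.105, 0.1282]
tcp_rot: [0.055, 0.706, -0.055, 0.704]
contact_force: [-0.3, -0.7, -0.4]
opening: -0.002
```

Call:
play_rows(
  rows=[
    [0,[0,0,-0.007],[0,0,0]],
    [0,[0,0,-0.013],[0,0,0]],
    [0,[0,0,-0.013],[0,0,0]],
  ],
)

```text
time: 16.52
eef_pos: [0.5621, -0.1046, 0.1283]
tcp_rot: [0.055, 0.705, -0.055, 0.705]
contact_force: [1.2, -1.1, 0.1]
opening: 0.002
```

```bash
python3 - <<'E'
from h import *
s=st()
w=cam('wrist');h=cv2.cvtColor(w['color'],cv2.COLOR_RGB2HSV)
b=cv2.inRange(h,np.array((0,150,80)),np.array((6,255,255)));yy,xx=np.nonzero(b);print('red cols',xx.min(),xx.max(),'rows',yy.min(),yy.max())
E
```

```text
16.52 rail xy mm [  82.5 -118.4] z 128.3 yaw 8.89 tilt [-8.e-04  4.e-04 -1.e+00] F [ 1.2 -1.1  0.1]
red cols 91 252 rows 249 309
```

Call:
play_rows(
  rows=[
    [0,[0,0,-0.004],[0,0,0]],
    [0,[0,0,-0.007],[0,0,0]],
    [0,[0,0,-0.007],[0,0,0]],
    [0,[0,0,-0.007],[0,0,0]],
  ],
)

```text
time: 16.9
eef_pos: [0.5603, -0.1044, 0.1288]
tcp_rot: [0.055, 0.705, -0.055, 0.705]
contact_force: [0.1, 0.3, -0.2]
opening: 0.004
```

Call:
play_rows(
  rows=[
    [0,[0,0,-0.007],[0,0,0]],
    [0,[0,0,-0.007],[0,0,0]],
    [0,[0,0,-0.007],[0,0,0]],
  ],
)

```text
time: 17.15
eef_pos: [0.5592, -0.1043, 0.1291]
tcp_rot: [0.055, 0.704, -0.055, 0.706]
contact_force: [5.5, -0.2, -1.5]
opening: 0.001
```

Call:
play_rows(
  rows=[
    [0,[0,0,-0.007],[0,0,0]],
    [0,[0,0,-0.007],[0,0,0]],
    [0,[0,0,-0.007],[0,0,0]],
  ],
)

```text
time: 17.4
eef_pos: [0.5589, -0.1043, 0.1294]
tcp_rot: [0.055, 0.702, -0.055, 0.708]
contact_force: [10.3, -0.9, -6.0]
opening: -0.003
```

The force rises to 10 N and motion stops at TCP x ≈ 79, as expected for a home bolt. I'll retreat, rise, and check.

Call:
play_rows(
  rows=[
    [0,[0,0,0.04],[0,0,0]],
    [0,[0,0,0.1],[0,0,0]],
    [0,[-0.1,0,0.12],[0,0,0]],
    [0,[-0.22,0,0.12],[0,0,0]],
    [0,[-0.34,0,0.12],[0,0,0]],
    [0,[-0.42,0,0.0],[0,0,0]],
    [0,[-0.42,0.08,-0.1],[0,0,0]],
    [0,[-0.42,0.2,-0.18],[0,0,0]],
    [0,[-0.42,0.3,-0.26],[0,0,0]],
    [0,[-0.42,0.3,-0.26],[0,0,0]],
  ],
)

```text
time: 18.23
eef_pos: [0.4891, 0.0016, 0.2544]
tcp_rot: [0.054, 0.707, -0.053, 0.704]
contact_force: [-0.2, -0.8, -0.0]
opening: 0.002
```

Call:
play_rows(
  rows=[
    [0,[0,0.05,0],[0,0,0]],
    [0,[0,0.05,0],[0,0,0]],
    [0,[0,0.05,0],[0,0,0]],
  ],
)

```text
time: 18.48
eef_pos: [0.495, 0.0121, 0.2549]
tcp_rot: [0.054, 0.705, -0.055, 0.705]
contact_force: [0.1, 0.0, 0.4]
opening: 0.002
```

```bash
python3 - <<'E'
from h import *
s=st();w=cam('wrist','w10');sc=cam('scene','s10');t=cam('top','t10')
a=w['color'][:300,140:420];b=sc['color'][160:310,130:430]
im=np.hstack([cv2.resize(a,(400,428)),cv2.resize(b,(400,200),interpolation=2) if 0 else cv2.copyMakeBorder(cv2.resize(b,(400,200),interpolation=2),0,228,0,0,0)])
tt=cv2.resize(t['color'][190:260,210:350],(400,200),interpolation=2);im[210:410,400:]=tt
cv2.imwrite('pics/v10.png',im[...,::-1])
E
```

```text
18.48 rail xy mm [ -1.7 -13.5] z 254.9 yaw 8.81 tilt [-1.1e-03 -5.0e-04 -1.0e+00] F [0.1 0.  0.4]
```

View pics/v10.png

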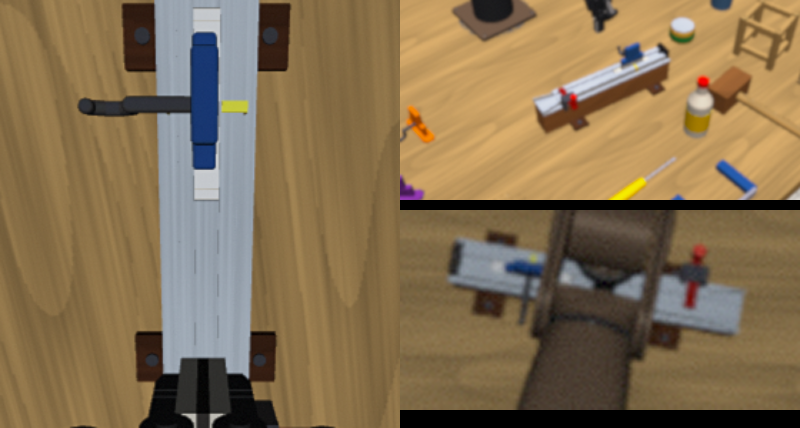

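The hanger's hook arm (row 105) is level with the mark (row 106), and the red bolt lies across the slot. One last numeric check from the foot's two ends, then I sign off.

```bash
python3 - <<'E'
from h import *
w={k:v for k,v in np.load('w10.npz').items()}
f=lambda v,z:rail(ray(w,(284,v),z))[0,1]*1e3
a,b=f(8/1.4267,.081),f(200/1.4267,.081);print('foot mid',(a+b)/2,'len',a-b,'mark',f(106/1.4267,.0895))
t={k:v for k,v in np.load('t10.npz').items()}
h=cv2.cvtColor(t['color'],cv2.COLOR_RGB2HSV)[190:230,300:330]
yy,xx=np.nonzero(cv2.inRange(h,np.array((0,140,60)),np.array((8,255,255)))|cv2.inRange(h,np.array((172,140,60)),np.array((179,255,255))))
i,j=yy.argmin(),yy.argmax()
print('bolt tip rail',(rail(ray(t,(xx[j]+300,yy[j]+190.5),.098))*1e3).round(1),'knob far',(rail(ray(t,(xx[i]+300,yy[i]+189.5),.128))*1e3).round(1))
print(ctrl.sign_off())
E
```

```text
foot mid 79.54959891360193 len 99.19842904353635 mark 80.22319084314425
bolt tip rail [[  -6.8 -120.6]] knob far [[  66.1 -112.8]]
the job is handed in; nothing more can be done
None
```

The hanger is in the rail at the yellow mark with the bolt home. The job was handed in at about 18.6 s of the 72 s allowed; no verdict was reported.

**What I did:**
- I gripped the blue hanger across its plate and slid its foot about 62 mm past the mouth with the hook on the robot's side.
- After letting go there, I pushed it low on the plate to the mark with closed fingers.
- I then pushed the red bolt by its knob until it stopped, with the force rising to about 10 N.

**Last checks:**

| Check | Measured | Expected |
|---|---|---|
| Hanger middle (rail y) | 79.5 mm | mark at 80.2 mm, within 8 mm |
| Foot length (sanity check) | 99.2 mm | 100 mm |
| Knob's rear edge (rail x) | 66.1 mm | 66 mm with the bolt home |
| Bolt tip (rail x, coarse top view) | -6.8 mm | -10 mm with the bolt home |

- **Bolt tip:** it reads about 3 mm short of home, but one top-camera pixel is about 3.5 mm. The knob reading and the hard stop both say the bolt is home.
- **Rail y offset:** the knob measured y = -118 mm against the given -120 mm. This does not affect the hanger, because it and the mark were measured in the same view.
- **Robot:** it was clear of everything at the end, with about 0 N on the tool.
- **Other objects:** I did not measure the other things on the bench. The arm stayed away from them, and the last scene picture showed nothing visibly out of place among those in view.

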